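# Stow the utility knife under the sliding cover of a drawer

### The arm

A 6-joint arm with a two-finger parallel gripper is mounted at the origin on the work surface. World frame = base frame: x ahead of the robot, y to its left, z up, the work surface at z = 0. Lengths are in m, angles in rad, forces in N, time in s.
With the tool pointing down it reaches from about 0.275 to 0.825 m from the base axis. Payload 4.9 kg.
Tool frame: the origin (TCP) lies midway between the tips of the shut fingers; the grasp point (between the pads) lies 19 mm behind it (grip_point_offset is the distance from the TCP to the grasp point, in m); z points along the fingers, x is the direction in which the jaws open and shut, and the axes are right-handed (so a half turn about z gives the same grasp; the last joint's range is limited). The gripper opens to 85 mm and grips with 20 to 120 N. Pads are 22 mm wide; open, the fingers measure 114 mm over their backs; the gripper's body (76 mm by 85 mm) begins 54 mm behind the grasp point. The pads swing forward as they close: fully open they stand 13 mm farther back than shut.
Start: joints at [-1.29, 0.326, -0.193, 1.052, 0, 1.437], TCP at [0.222, -0.503, 0.231] pointing down, gripper open.
Joint ranges: [-2.65, 2.65], [-0.97, 1.79], [-1.3, 1.35], [-1.93, 2.1], [-1.47, 1.37], [-3.14, 3.14]. Speed limits (rad/s): [2.57, 2.57, 3.14, 3.14, 3.14, 3.14].

### API

Orientations are given as a rotation vector (axis times angle).
In Python, from cell import * gives the robot as it stands. Calls block until the motion is done:
- movep(position, orientation): joint-space move of the TCP to a pose.
- move_l(position, velocity=0.15, rot=None, until_force=None): straight line of the TCP; rot=None keeps the orientation; velocity is the mean speed in m/s. With until_force (N) it stops when the force on the tool has changed by that much, and returns True; else False.
- set_joints(angles): joint-space move.
- let_go() and grab(newtons=None): open the fingers fully, or close them until they stop; newtons is the grip in N (None keeps the last).
- sleep(seconds).
- ik(position, orientation): joint angles nearest the present ones, or None.
- get_state(): the state.
- grab_frame(name): name is "scene" or "top"; returns a dict with "img" (400x640x3 uint8, red, green, blue), "fx", "fy", "cx", "cy" (pixels), "cam_to_world" (4x4, takes a point from camera to world coordinates). Camera axes: x right, y down, z forward; pixel columns grow to the right and rows downward; lengths in m; the calibration is good to about 2 mm. A picture is of the moment at which its call begins. There is no depth.
A pose or a line that the arm cannot do raises MotionError and nothing moves.
- sign_off(): hands the job in, once; it reports no verdict.
Trained networks look in the newest picture that a camera, given by its name, has taken for a name from the list of things; names that differ only in an ending like _2 or _b are one class to them, and where a whole thing is asked for, a point or a joint stands for the part that bears it (a point fixed in the world has none). Each returns a list of dicts, best first, with "score" (0 to 1); they miss things now and then, are a little off and sometimes report something else, mostly with a low value. They report only what shows in the picture. A call takes as long as a camera call. They do not tell look-alikes from the thing itself.
- spot_in(camera, name): "centre" ([column, row] in pixels, amid what is visible of it).
- silhouettes(camera, name): "mask" (400x640 bool, what is visible of it) and "centre" ([column, row] in pixels, amid what is visible of it).
- tip_of(camera, name): "centre" ([column, row] in pixels: a listed point, or the origin of a listed thing).
The state is a dict: "clock": time; "q": joint angles; "joint_velocities": joint speeds; "tau": joint torques, N m; "position": TCP position; "eef_rot": TCP orientation; "contact_force": force on the tool from outside, world axes, zero at the start; "wrist_torque": the same for the moment, N m; "finger_gap": opening from 0.0 (shut) to 1.0 (fully open).
Only numpy, scipy, OpenCV 4.12 (cv2) and the standard library are available. Lean on these libraries where they do the work, as an engineer would, in place of code of your own. Each camera call takes 0.05 s, during which the arm holds its last target. There are 200 camera calls.

### The job

Put the yellow utility knife away safely: pull the tool chest's drawer right out, lay the knife gently (not dropped), flat and right way up, in the drawer's open compartment, slide the flat blue cover all the way across over it, and then push the drawer fully shut. Leave the other things on the bench and the chest where they are.

Things in the scene. Friction and masses are not known exactly. Their poses are not given: they have to be found in the camera images.
- chest: Fixed grey chest with one red-fronted drawer. Origin on the bench under the middle of the pulled-out tray; +x into the chest, y left, z up. Shell x 81..291, y -120..120, z 0..116 mm. A lamp bar along y (18 deep, 268 wide, 16 high) is fixed above the handle at x 56, underside z 206, on thin posts at y +-127: reach under it, tool leaning back 25 to 45 degrees, fingers down and into the chest.
- drawer (a joint): Slide of the drawer along the chest's -x: 0 = shut, 0.150 m = out against its stop. About 3 N of friction. Starts shut or slightly ajar.
- drawer_handle (a point): Middle of the steel bow handle: an upright round bar 12 mm thick, 38 mm tall (point on its axis, half-way up), 36 mm before the drawer front, 67 mm above the bench. Axes as the chest's. Pinch it from left and right. The front is 236 wide, 12 thick, 36 to 96 mm above the bench.
- compartment (a point): Middle of the floor of the drawer's right-hand, open compartment; moves with the drawer, axes as the chest's. 138 long (x), 100 wide (y), floor 46 mm above the bench. Walls above the floor: front 50, right 34, back 34, left divider 23 mm. The cover's underside runs 24 mm above the floor; at the start the cover's edge may overhang the left side by up to 8 mm.
- cover (a joint): Slide of the flat cover along the chest's -y (to the right): 0 = over the left-hand compartment, 0.104 m = fully over the right-hand compartment. About 1.2 N of friction.
- cover_grip (a point): Top middle of the white rib on the blue cover; the rib is 44 mm long (x), 12 mm wide (y), 18 mm tall above the cover plate (136 x 102 x 4 mm). It moves with the cover and drawer; axes as the chest's.
- mat: Fixed green cutting mat, 320 (x) x 320 (y) x 4 mm, origin under its middle; a bank of three open bins, 72 mm high, stands behind it at its x 195 to 295 mm.
- knife: Yellow utility knife lying on the mat, 115 long x 24 wide x 16 mm thick, origin in the middle of its underside; x along it to the steel nose (nose the last 17 mm, 16 wide), z up. About 120 g.
- marker: Bystander: blue marker, 120 mm long, 16 mm thick, lying beside the knife, x along it; origin on its underside.
- shears: Bystander: shears with black handles, about 150 long, 45 wide, 14 mm high, lying on the other side of the knife, x along the blades; origin on the underside.
- hammer: Bystander: hammer with wooden handle, about 270 mm long, lying on the bench, x along it.
- tape: Bystander: ring of orange tape, 90 mm across, 24 mm high.
- template: Bystander: flat red plastic cutting template, 110 x 95 x 6 mm.
- glue: Bystander: white glue bottle with red cap, 48 mm across, 115 mm tall, standing between mat and chest, farther back.
- bull_black: Bystander: black bull figurine, 70 x 32 x 56 mm, standing on the chest's top.
- bull_cream: Bystander: cream bull figurine, 70 x 32 x 56 mm, standing on the chest's top.
Not all that is in view belongs to the job. Several things have the shape of the knife; the one meant has the colours described above.

How it is judged:
By the outcome, as a careful person would: the job done as asked, in the order asked, and still so for the second after the job is handed in, with the robot touching nothing.
It also fails if it takes over 70 s, if anything falls off the work surface, if the arm or the gripper's body presses on something with over 40 N, if the wrist force passes 120 N, or if a joint passes its speed limit or range.

## Working session

There is one attempt and no reset: what is moved stays moved. The work goes in short steps, each a Python script; the robot and the scene stay as the last script left them, time stands still between calls to the robot, and variables do not carry over. Pictures are saved under pics/ and viewed, about 8 in all and at most 12, crops included, and the job is handed in when it is done.

```bash
ls; mkdir -p pics; cat > h.py <<'E'
from cell import *
import numpy as np, cv2
from scipy.spatial.transform import Rotation as R
def shot(c,fn=None):
    f=grab_frame(c)
    if fn: cv2.imwrite('pics/'+fn,cv2.cvtColor(f['img'],cv2.COLOR_RGB2BGR))
    return f
def ray(f,px):
    T=np.array(f['cam_to_world']); d=T[:3,:3]@np.array([(px[0]-f['cx'])/f['fx'],(px[1]-f['cy'])/f['fy'],1]); return T[:3,3],d
def atz(f,px,z):
    o,d=ray(f,px); return o+d*(z-o[2])/d[2]
def proj(f,p):
    T=np.array(f['cam_to_world']); c=T[:3,:3].T@(np.array(p)-T[:3,3]); return np.array([f['fx']*c[0]/c[2]+f['cx'],f['fy']*c[1]/c[2]+f['cy']])
E
python3 - <<'E'
from h import *
np.set_printoptions(precision=3,suppress=True)
Z=dict(knife=.004,marker=.004,shears=.004,chest=0,mat=0,drawer_handle=.067,cover_grip=.092,compartment=.046,glue=0,hammer=0,tape=0,template=0)
for c in("top","scene"):
    f=shot(c,c+'0.png'); print(c,np.array(f['cam_to_world'])[:3],f['fx'])
    for n,z in Z.items():
        for r in tip_of(c,n)[:4]: print(n,np.round(r['centre']),round(r['score'],2),atz(f,r['centre'],z))
E
cd pics; python3 -c "
import cv2,numpy as np
cv2.imwrite('both.png',cv2.vconcat([cv2.imread('top0.png'),cv2.imread('scene0.png')])[:, :][:800])"
```

```text
pics
top [[ 0.028 -0.996  0.09   0.365]
 [-1.    -0.029 -0.006 -0.001]
 [ 0.009 -0.09  -0.996  1.735]] 490.096249900427
knife [403. 182.] 0.68 [ 0.594 -0.277  0.004]
knife [437. 279.] 0.49 [ 0.256 -0.402  0.004]
marker [407. 198.] 0.55 [ 0.537 -0.292  0.004]
shears [396. 162.] 0.56 [ 0.665 -0.254  0.004]
chest [289. 189.] 0.61 [0.56  0.129 0.   ]
chest [409. 198.] 0.48 [ 0.539 -0.301  0.   ]
mat [407. 194.] 0.58 [ 0.553 -0.292  0.   ]
drawer_handle [281. 186.] 0.73 [0.559 0.15  0.067]
drawer_handle [347. 148.] 0.52 [ 0.701 -0.073  0.067]
glue [345. 145.] 0.46 [ 0.722 -0.069  0.   ]
hammer [174. 218.] 0.85 [0.443 0.531 0.   ]
tape [479. 195.] 0.66 [ 0.557 -0.55   0.   ]
tape [400. 182.] 0.34 [ 0.595 -0.269  0.   ]
template [475. 242.] 0.94 [ 0.388 -0.537  0.   ]
scene [[-0.885  0.319 -0.34   0.909]
 [ 0.466  0.598 -0.651  0.773]
 [-0.004 -0.735 -0.678  0.897]] 390.0242433791894
knife [265. 178.] 0.71 [ 0.59  -0.273  0.004]
knife [328. 138.] 0.51 [ 0.271 -0.391  0.004]
marker [277. 173.] 0.4 [ 0.538 -0.283  0.004]
shears [251. 188.] 0.75 [ 0.654 -0.247  0.004]
chest [324. 260.] 0.88 [0.576 0.147 0.   ]
mat [271. 173.] 0.92 [ 0.56  -0.296  0.   ]
drawer_handle [327. 247.] 0.88 [0.57  0.157 0.067]
glue [248. 228.] 0.62 [ 0.726 -0.074  0.   ]
glue [324. 262.] 0.24 [0.579 0.153 0.   ]
hammer [447. 356.] 0.69 [0.454 0.534 0.   ]
tape [251. 140.] 0.59 [ 0.548 -0.528  0.   ]
template [288. 130.] 0.54 [ 0.387 -0.526  0.   ]
template [249. 140.] 0.24 [ 0.555 -0.533  0.   ]
```

View pics/top0.png

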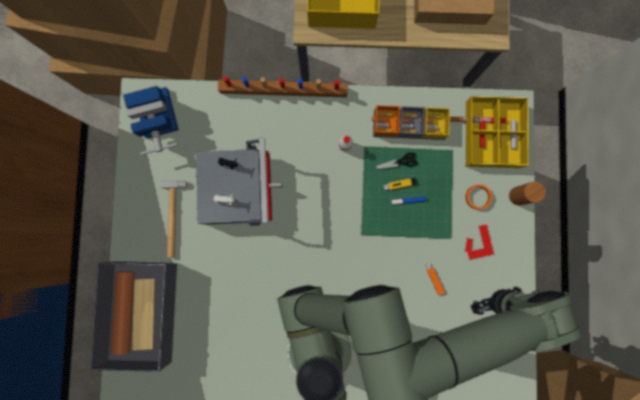

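View pics/scene0.png

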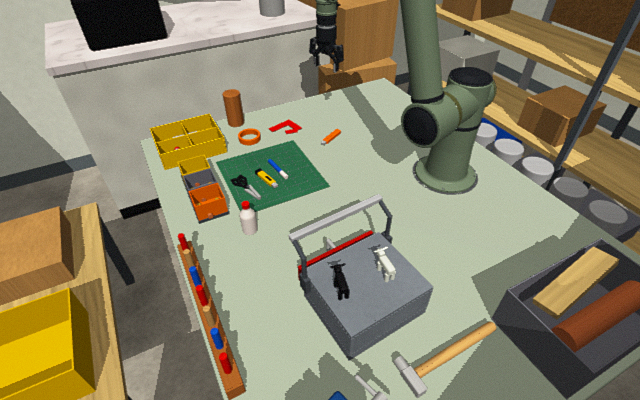

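The top view shows the yellow knife at (402,184) on the mat, with the marker below it and the shears above. The chest is at (235,187), its front facing image right (world -y), with the lamp bar at about x=265. Possible confusions: an orange knife at (436,279), the blue marker at (408,201), and yellow items in the bins at (437,122) and (498,130). The one that fits the description is (402,184). Next I'll check it in a close crop and get the chest's yaw.

```bash
python3 - <<'E'
import cv2,numpy as np
t=cv2.imread('pics/top0.png');s=cv2.imread('pics/scene0.png')
a=cv2.resize(t[130:240,185:285],(400,440),interpolation=cv2.INTER_CUBIC)
b=cv2.resize(t[145:215,370:435],(400,440),interpolation=cv2.INTER_CUBIC)
cv2.imwrite('pics/c1.png',cv2.hconcat([a,b]))
hsv=cv2.cvtColor(t,cv2.COLOR_BGR2HSV)
from h import *
f=grab_frame('top')
for n in('knife','marker','shears'):
    for r in silhouettes('top',n)[:2]:
        m=r['mask'].astype(np.uint8); print(n,r['score'],cv2.minAreaRect(cv2.findNonZero(m)), m.sum())
y=cv2.inRange(hsv,(22,120,100),(34,255,255));y[:,:380]=0;y[:,430:]=0;y[:150]=0;y[215:]=0
print('yel',cv2.minAreaRect(cv2.findNonZero(y)))
r=((cv2.inRange(hsv,(0,120,60),(8,255,255)))|cv2.inRange(hsv,(172,120,60),(180,255,255)));r[:,:240]=0;r[:,290:]=0;r[:135]=0;r[240:]=0
p=cv2.findNonZero(r);print('red',cv2.minAreaRect(p),len(p))
E
```

```text
knife 0.68 ((433.89501953125, 278.8222351074219), (32.692386627197266, 6.976199626922607), 65.77225494384766) 212
knife 0.57 ((399.40435791015625, 183.4580535888672), (7.067270278930664, 31.91857147216797), 79.99201965332031) 207
marker 0.61 ((408.4344482421875, 199.27871704101562), (5.341609001159668, 33.226619720458984), 84.80557250976562) 139
shears 0.7 ((399.0, 158.5), (13.0, 32.0), 90.0) 249
yel ((399.7884826660156, 183.44229125976562), (7.452413082122803, 22.94558334350586), 78.69007110595703)
red ((268.313232421875, 185.48770141601562), (67.10527801513672, 3.3699586391448975), 87.75425720214844) 216
```

View pics/c1.png

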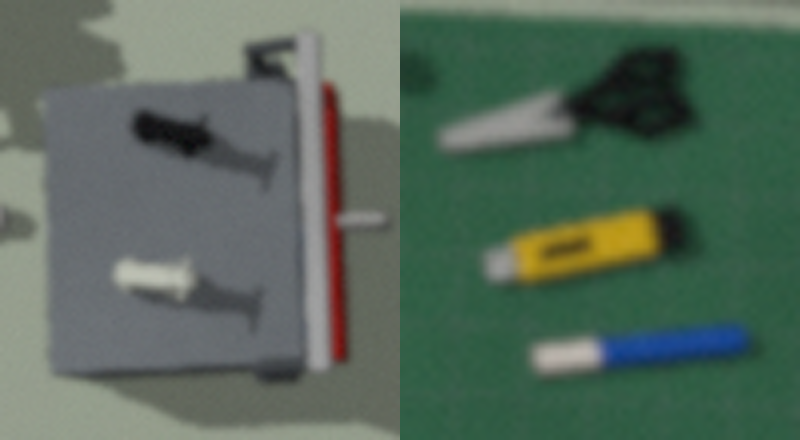

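The close crop confirms it: a yellow body with a steel nose at about (384,188) and a black tail at about (417,181). The marker lies close beside it and the shears are on the other side. Next, metric poses.

```bash
cat >> h.py <<'E'
def rotv(u,lean,flip=False):
    u=np.array([u[0],u[1],0.])/np.hypot(u[0],u[1]); L=np.radians(lean)
    z=np.sin(L)*u+np.array([0,0,-np.cos(L)]); x=np.array([-u[1],u[0],0])*(-1 if flip else 1)
    return R.from_matrix(np.c_[x,np.cross(z,x),z]).as_rotvec()
def zax(rv): return R.from_rotvec(rv).as_matrix()[:,2]
E
python3 - <<'E'
from h import *
np.set_printoptions(precision=4,suppress=True)
f=shot('top');g=shot('scene')
c=[((196.25,153),(.291,-.12)),((198.75,223),(.291,.12)),((259.5,150.75),(.081,-.12))]
for px,l in c: print('corner',l,atz(f,px,.116))
# lamp bar ends, top face z .222
for px in((262,138),(264.7,222)): print('lamp',atz(f,px,.222))
def tri(a,b):
    (o1,d1),(o2,d2)=ray(f,a),ray(g,b); s=np.linalg.lstsq(np.c_[d1,-d2],o2-o1,rcond=None)[0]
    return (o1+d1*s[0]+o2+d2*s[1])/2, np.linalg.norm(o1+d1*s[0]-o2-d2*s[1])
print('handle',tri((281,186),(327,247)))
for n,fr in(('top',f),('scene',g)):
    h=cv2.cvtColor(fr['img'],cv2.COLOR_RGB2HSV); y=cv2.inRange(h,(22,120,90),(34,255,255))
    k=proj(fr,(.594,-.277,.01)).astype(int); m=np.zeros_like(y); cv2.circle(m,tuple(int(v) for v in k),25,255,-1); y&=m
    r=cv2.minAreaRect(cv2.findNonZero(y)); print(n,r)
    for q in silhouettes(n,'knife')[:2]: print(' sil',q['centre'],atz(fr,q['centre'],.014), cv2.minAreaRect(cv2.findNonZero(q['mask'].astype(np.uint8))))
    for nm,z in(('marker',.012),('shears',.01)):
        q=silhouettes(n,nm)
        if q: print(nm,atz(fr,q[0]['centre'],z), [atz(fr,p,z)[:2] for p in cv2.boxPoints(cv2.minAreaRect(cv2.findNonZero(q[0]['mask'].astype(np.uint8))))])
    print(' nose/tail', [atz(fr,p,.012)[:2] for p in cv2.boxPoints(r)])
print('nose,tail',atz(f,(384,187.6),.012),atz(f,(417.2,181.2),.012))
u=np.array([-.063,.998])
for fl in(0,1):
    for p,l in(((.56,.14,.06),35),((.56,0,.06),35),((.56,.12,.055),15),((.594,-.277,.012),15)):
        print(fl,p,ik(list(p),list(rotv(u,l,fl))))
E
```

```text
corner (0.291, -0.12) [0.6579 0.4323 0.116 ]
corner (0.291, 0.12) [0.4246 0.4119 0.116 ]
corner (0.081, -0.12) [0.6717 0.2218 0.116 ]
lamp [0.6923 0.201  0.222 ]
lamp [0.4295 0.1822 0.222 ]
handle (array([0.5645, 0.15  , 0.0542]), np.float64(0.004634747946566717))
top ((399.90386962890625, 183.5192108154297), (7.648528099060059, 23.141700744628906), 78.69007110595703)
 sil [432.4, 281.5] [ 0.248  -0.3838  0.014 ] ((434.1855773925781, 278.9175109863281), (31.27266502380371, 6.498215675354004), 66.03751373291016)
 sil [269.4, 186.3] [0.565  0.1958 0.014 ] ((273.5188903808594, 185.28880310058594), (69.13288879394531, 15.04337215423584), 87.99044799804688)
marker [ 0.5378 -0.2949  0.012 ] [array([ 0.5353, -0.2373]), array([ 0.5504, -0.3546]), array([ 0.528 , -0.3571]), array([ 0.5128, -0.2399])]
shears [ 0.6668 -0.2775  0.01  ] [array([ 0.6929, -0.1786]), array([ 0.7104, -0.3179]), array([ 0.6549, -0.3238]), array([ 0.6374, -0.1849])]
 nose/tail [array([ 0.5926, -0.2228]), array([ 0.6112, -0.3032]), array([ 0.5845, -0.3088]), array([ 0.566 , -0.2286])]
scene ((265.6283264160156, 177.4247
[... 702 characters left out ...]
, -0.3247]), array([ 0.5654, -0.2352]), array([ 0.5938, -0.2142])]
nose,tail [ 0.5723 -0.2096  0.012 ] [ 0.5986 -0.3272  0.012 ]
0 (0.56, 0.14, 0.06) [-0.1882  0.6388 -0.3366  0.7677  0.5891 -1.8744]
0 (0.56, 0, 0.06) [-0.4191  0.7021 -0.2173  0.9653  0.5331 -2.1393]
0 (0.56, 0.12, 0.055) [-0.0568  0.5506 -0.3699  0.6823  0.2599 -1.6949]
0 (0.594, -0.277, 0.012) [-0.6414  0.8298  0.0562  0.969   0.1985 -2.2924]
1 (0.56, 0.14, 0.06) [-0.1882  0.6388 -0.3366  0.7677  0.5891  1.2672]
1 (0.56, 0, 0.06) [-0.4191  0.7021 -0.2173  0.9653  0.5331  1.0023]
1 (0.56, 0.12, 0.055) [-0.0568  0.5506 -0.3699  0.6823  0.2599  1.4467]
1 (0.594, -0.277, 0.012) [-0.6414  0.8298  0.0562  0.969   0.1985  0.8492]
```

```bash
cat >> h.py <<'E'
np.set_printoptions(precision=4,suppress=True)
u=np.array([-.073,.997,0]); n=np.array([-.997,-.073,0]); Zv=np.array([0,0,1.])
def tcp(grip,rv,d=.019): return list(np.array(grip)+d*zax(rv))
E
python3 - <<'E'
from h import *
rv=list(rotv(u,35,1)); H=np.array([.5605,.151,.067])
g=H-.11*u+.05*Zv
movep(tcp(g,rv),rv); print(get_state()['clock'])
move_l(tcp(H-.08*u,rv),.15); hit=move_l(tcp(H,rv),.1,until_force=8); print('hit',hit)
grab(50); s=get_state(); print('grip',s['finger_gap'],s['position'],s['contact_force'],s['clock'])
p0=np.array(s['position'])
hit=move_l(list(p0-.18*u),.1,until_force=20); s=get_state()
p=np.array(s['position']); print('pulled',hit,p,(p-p0)@u,s['contact_force'],s['finger_gap'],s['clock'])
gp=p-.019*zax(rv); print('handle',gp,'origin',gp+.117*u)
shot('top','top1.png');shot('scene','scene1.png')
E
python3 -c "
import cv2
t=cv2.imread('pics/top1.png');s=cv2.imread('pics/scene1.png')
a=cv2.resize(t[125:245,190:340],(500,400),interpolation=cv2.INTER_CUBIC)
b=cv2.resize(s[170:350,240:435],(300,277)); b=cv2.copyMakeBorder(b,0,123,0,0,0)
cv2.imwrite('pics/c2.png',cv2.hconcat([a,b]))"
```

```text
4.25
hit False
grip 0.12324559770266635 [0.5654 0.1609 0.052 ] [14.0707  2.063  -8.6217] 6.4083
pulled True [0.5754 0.028  0.0523] -0.13325512065545714 [ 0.1204 -1.795   5.9807] 0.12425473981485531 7.6667
handle [0.5762 0.0171 0.0678] origin [0.5676 0.1337 0.0678]
```

View pics/c2.png

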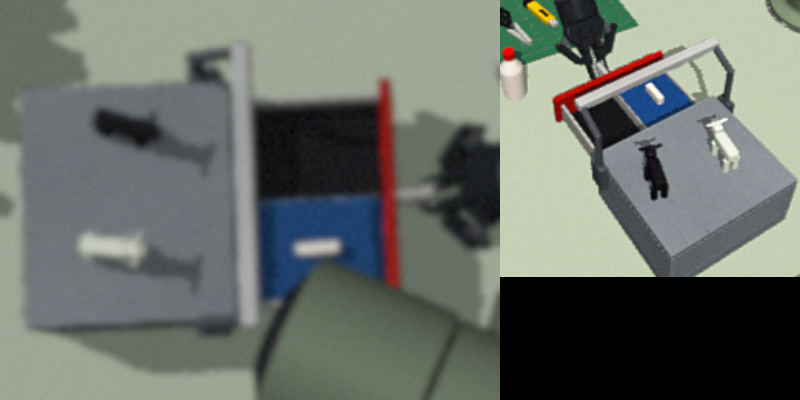

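The drawer is mostly out and the fingers are on the handle, with the cover on the near (left) side and its rib at crop (318,247). The side load relaxing may have triggered the stop early, so I'll pull again to make sure it's against the stop.

```bash
python3 - <<'E'
from h import *
rv=list(rotv(u,35,1)); p0=np.array(get_state()['position'])
hit=move_l(list(p0-.05*u),.06,until_force=18); s=get_state()
p=np.array(s['position']); print('pulled',hit,p,(p-p0)@u,s['contact_force'],s['finger_gap'])
gp=p-.019*zax(rv); print('handle',gp,'origin',gp+.117*u)
let_go(); move_l(list(p-.09*u),.15); s=get_state();
q=np.array(s['position']); move_l(list(q+[0,0,.15]),.25)
f=shot('top','top2.png'); g=shot('scene')
for c,fr in(('top',f),('scene',g)):
    for nm,z in(('drawer_handle',.067),('compartment',.046),('cover_grip',.092)):
        for r in tip_of(c,nm)[:2]: print(c,nm,r['centre'],round(r['score'],2),atz(fr,r['centre'],z))
print(get_state()['clock'])
E
python3 -c "
import cv2
t=cv2.imread('pics/top2.png')
cv2.imwrite('pics/c3.png',cv2.resize(t[135:235,240:340],(600,600),interpolation=cv2.INTER_CUBIC))"
```

```text
pulled True [0.5754 0.0279 0.0523] -8.503469956920827e-05 [0.7569 0.5235 4.1943] 0.12244601766492857
handle [0.5762 0.017  0.0679] origin [0.5677 0.1337 0.0679]
top drawer_handle [320.3, 182.6] 0.86 [0.5766 0.0159 0.067 ]
top compartment [285.9, 166.8] 0.74 [0.6312 0.1374 0.046 ]
top compartment [223.2, 166.3] 0.35 [0.6265 0.3552 0.046 ]
top cover_grip [285.7, 197.8] 0.93 [0.5185 0.1305 0.092 ]
scene drawer_handle [302.7, 216.8] 0.8 [0.5799 0.021  0.067 ]
scene compartment [305.1, 255.9] 0.63 [0.632  0.1423 0.046 ]
scene cover_grip [339.4, 229.7] 0.96 [0.5212 0.1376 0.092 ]
scene cover_grip [446.5, 354.6] 0.34 [0.4992 0.5563 0.092 ]
10.65
```

View pics/c3.png

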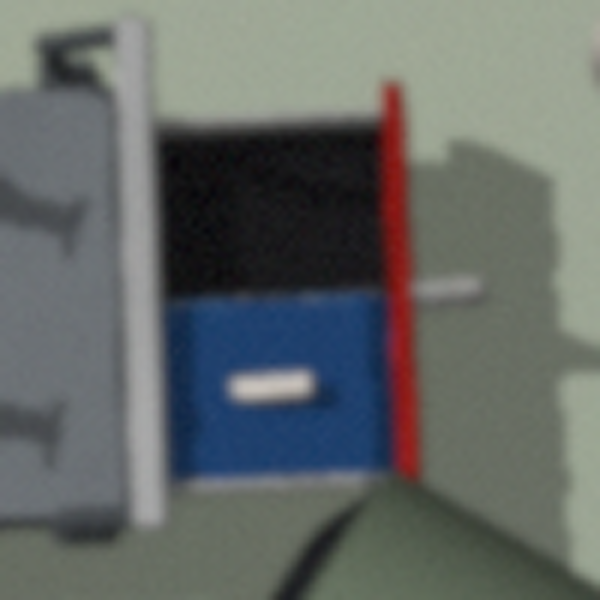

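```bash
python3 - <<'E'
from h import *
f=shot('top')
O=np.array([.5677,.1337,0])
def loc(p): d=np.array(p)-O; return np.round([d@u*1e3,d@n*1e3],1)
P=lambda a,b:(240+a/6,135+b/6)
for nm,a,b,z in(('rwall top',280,124,.08),('rwall top2',200,128,.08),('cover edge',280,293,.074),('cover left',280,475,.074),('rib',272,385,.092),('rib front',316,382,.092),('rib back',228,388,.092),('front R',393,85,.096),('front inner',383,250,.096),('front L',408,478,.096),('handle end',480,285,.086),('lampR',133,20,.222),('lampL',150,525,.222)):
    print(nm,loc(atz(f,P(a,b),z)))
h=f['img'][:,283]; print([(r,tuple(int(v) for v in h[r])) for r in range(152,190)])
for p in((.6315,.140,0),(.520,.134,0)): print(loc(p))
E
```

```text
rwall top [ -7.4 -96.3]
rwall top2 [ 38.1 -96. ]
cover edge [-3.3 -0.2]
cover left [  0.6 103.3]
rib [ 1.8 53.8]
rib front [-22.9  53.2]
rib back [26.5 54.4]
front R [ -73.  -112.8]
front inner [-63.6 -19.2]
front L [-72.3 109.6]
handle end [-117.1    1.7]
lampR [  57.5 -128.1]
lampL [ 57.5 135.8]
[(152, (157, 165, 151)), (153, (157, 162, 150)), (154, (143, 146, 138)), (155, (107, 108, 104)), (156, (69, 68, 68)), (157, (42, 41, 40)), (158, (23, 20, 22)), (159, (15, 15, 19)), (160, (20, 19, 21)), (161, (15, 16, 21)), (162, (19, 21, 21)), (163, (15, 13, 19)), (164, (20, 22, 22)), (165, (24, 22, 24)), (166, (22, 23, 23)), (167, (23, 23, 28)), (168, (26, 27, 28)), (169, (26, 28, 28)), (170, (24, 24, 26)), (171, (23, 23, 25)), (172, (28, 30, 28)), (173, (29, 24, 28)), (174, (20, 20, 23)), (175, (24, 24, 25)), (176, (24, 23, 26)), (177, (28, 31, 28)), (178, (24, 24, 27)), (179, (25, 23, 27)), (180, (24, 25, 24)), (181, (23, 24, 26)), (182, (25, 26, 29)), (183, (38, 39, 45)), (184, (38, 49, 66)), (185, (40, 59, 94)), (186, (31, 63, 104)), (187, (31, 63, 109)), (188, (30, 63, 109)), (189, (31, 65, 109))]
[  1.6 -64.1]
[ 3.8 47.5]
```

Checks are consistent: drawer at its stop (150 mm including 17 mm ajar), handle at chest (-117, 0), cover edge at y≈0, rib at y≈52. The top-down crop shows the compartment empty. Now the knife: tips stay high (about 9 mm above the mat) so the open fingers clear the marker and shears.

```bash
cat >> h.py <<'E'
O=np.array([.5677,.1337,0])
C=lambda x,y,z: O+x*u+y*n+z*Zv
a=np.radians(102.6); uk=np.array([np.cos(a),np.sin(a),0])
E
python3 - <<'E'
from h import *
rk=list(rotv(uk,15,1)); K=np.array([.5885,-.2695,0])
movep(list(K+[0,0,.12]),rk); move_l(list(K+[0,0,.06]),.2)
print('hit',move_l(list(K+[0,0,.013]),.06,until_force=6))
grab(40); s=get_state(); print(s['finger_gap'],s['position'],s['contact_force'],s['clock'])
move_l(list(K+[0,0,.15]),.15); s=get_state(); print(s['finger_gap'],s['contact_force'])
rd=list(rotv(u,15,1))
movep(list(C(-.15,-.052,.16)),rd); s=get_state(); print(s['finger_gap'],s['position'],s['clock'])
f=shot('top','top3.png'); g=shot('scene','scene3.png')
P=s['position']; t=proj(f,P);v=proj(g,P); print(t,v)
def crop(im,c,w): x,y=int(c[0]),int(c[1]); return cv2.resize(im[y-w:y+w,x-w:x+w],(400,400),interpolation=cv2.INTER_CUBIC)
m=cv2.imread('pics/top3.png')
cv2.imwrite('pics/c4.png',cv2.hconcat([crop(m,t,35),crop(cv2.imread('pics/scene3.png'),v,40)]))
for c in('marker','shears'): 
    r=silhouettes('top',c); print(c,[q['centre'] for q in r[:2]])
E
```

```text
hit False
0.26369358474797844 [ 0.5888 -0.2698  0.0134] [0.0238 0.248  2.7673] 13.55
0.26321931603456705 [-0.3878 -0.4755 -1.637 ]
0.2648070490607405 [ 0.6305 -0.0131  0.1596] 15.6333
[329.5174 162.8059] [280.2063 192.2922]
marker [[487.3, 194.1], [404.7, 199.0]]
shears []
```

View pics/c4.png

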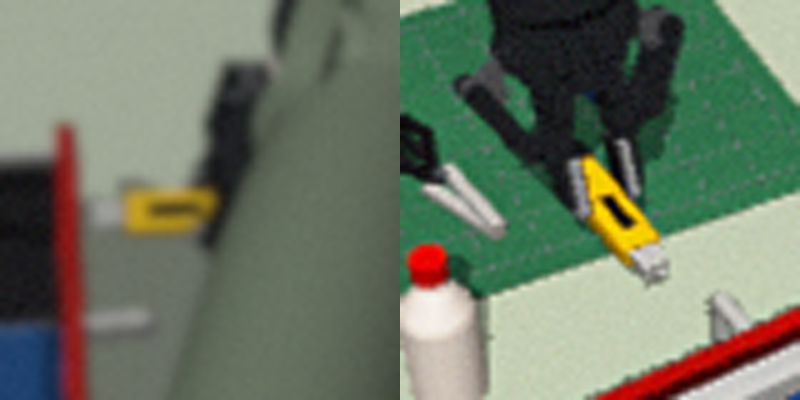

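The knife is held level, nose toward the chest; the nose tip at pixel (310.6,164) is about 60 mm ahead of the TCP, so the grasp is nearly central. Now to insert it under the lamp and lower it.

```bash
python3 - <<'E'
from h import *
def S(t): s=get_state(); d=np.array(s['position'])-O; print(t,np.round([d@u*1e3,d@n*1e3,d[2]*1e3],1),s['contact_force'],round(s['finger_gap'],3),s['clock'])
move_l(list(C(-.003,-.052,.14)),.12); S('over')
move_l(list(C(-.003,-.052,.070)),.12); S('near')
print(move_l(list(C(-.003,-.052,.050)),.02,until_force=3)); S('down')
let_go(); S('open')
p=get_state()['position']
move_l([p[0],p[1],p[2]+.085],.1); S('up')
move_l(list(C(-.17,.0,.18)),.2); S('away')
movep(list(C(-.25,-.0,.25)),get_state()['eef_rot'])
f=shot('top','top4.png'); g=shot('scene','scene4.png')
E
python3 -c "
import cv2
t=cv2.imread('pics/top4.png');s=cv2.imread('pics/scene4.png')
a=cv2.resize(t[140:230,245:335],(400,400),interpolation=cv2.INTER_CUBIC)
b=cv2.resize(s[180:290,260:370],(400,400),interpolation=cv2.INTER_CUBIC)
cv2.imwrite('pics/c5.png',cv2.hconcat([a,b]))"
```

```text
over [ -3.7 -52.2 140.1] [ 0.667   0.3017 -1.992 ] 0.261 17.2167
near [ -3.2 -52.5  70.5] [ 0.1439  0.6378 -1.1753] 0.266 17.95
True
down [ -2.9 -51.8  55.4] [-0.6171 -0.3008  4.3612] 0.264 18.6667
open [ -2.8 -49.3  53.2] [-1.5036  1.5867 -7.1223] 0.919 19.2333
up [ -2.8 -48.9 137.7] [-0.967  -0.3308  0.3742] 1.0 20.2167
away [-169.1    0.1  179.6] [ 0.0082  0.5327 -0.0881] 0.999 21.2667
```

View pics/c5.png

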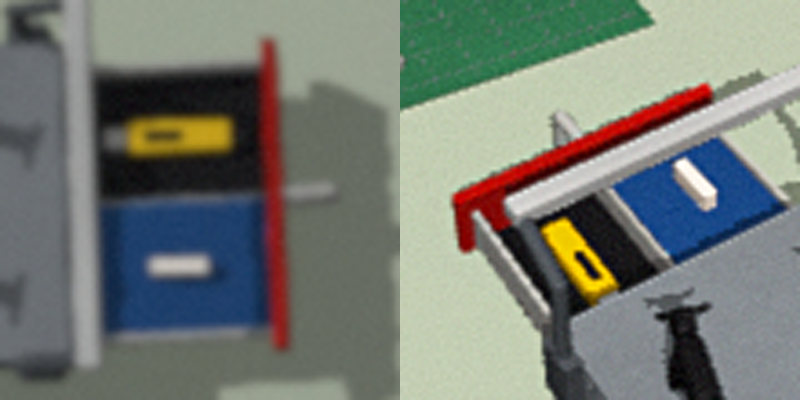

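The knife lies flat in the compartment, nose to the back, centred, print side up; the cover is still at left with its rib at top-crop (180,266). Now I'll push the cover across with closed fingers on the rib's left side.

```bash
python3 - <<'E'
from h import *
def S(t): s=get_state(); d=np.array(s['position'])-O; print(t,np.round([d@u*1e3,d@n*1e3,d[2]*1e3],1),s['contact_force'],round(s['finger_gap'],3),s['clock'])
grab(40); r=list(rotv(u,20,1))
movep(list(C(-.15,.087,.18)),r); move_l(list(C(0,.087,.14)),.15)
print(move_l(list(C(0,.087,.083)),.08,until_force=5)); S('down')
print(move_l(list(C(0,-.060,.083)),.06,until_force=9)); S('pushed')
p=np.array(get_state()['position']); move_l(list(p+.02*n),.1); S('back')
move_l(list(p+.02*n+.06*Zv),.1); move_l(list(C(-.19,.0,.16)),.2)
f=shot('top','top5.png'); g=shot('scene','scene5.png')
for c,fr in(('top',f),('scene',g)):
    for q in tip_of(c,'cover_grip')[:1]: 
        d=atz(fr,q['centre'],.092)-O; print(c,q['score'],d@u,d@n)
E
python3 -c "
import cv2
t=cv2.imread('pics/top5.png');s=cv2.imread('pics/scene5.png')
a=cv2.resize(t[140:230,245:335],(400,400),interpolation=cv2.INTER_CUBIC)
b=cv2.resize(s[180:290,260:370],(400,400),interpolation=cv2.INTER_CUBIC)
cv2.imwrite('pics/c6.png',cv2.hconcat([a,b]))"
```

```text
False
down [-0.1 86.6 83.3] [-0.1714  1.0038  0.1276] -0.002 25.3333
True
pushed [  0.4 -32.2  82. ] [-2.2802 -0.8494  1.7425] -0.0 27.125
back [  0.3 -12.8  82.1] [ 0.0745 -1.047   0.1178] 0.002 27.475
top 0.57 0.0034587625198037614 -0.05056334174723728
scene 0.91 0.00976031197406897 -0.053616826894762125
```

View pics/c6.png

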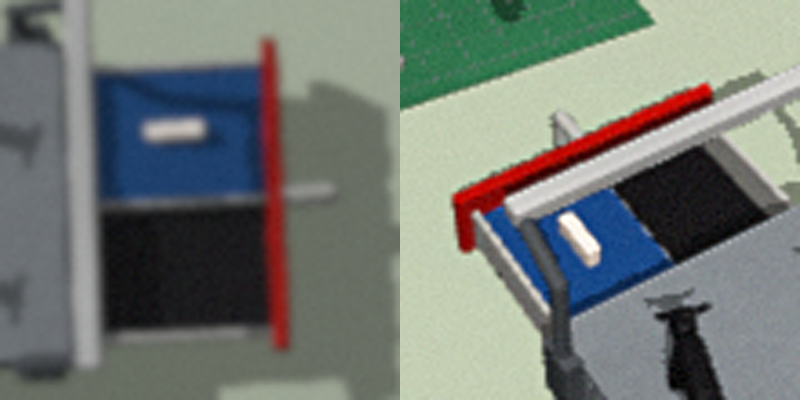

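The cover is fully across (stopped against its end at the expected spot, -32 mm; left compartment now empty black). Now shut the drawer by the handle.

```bash
python3 - <<'E'
from h import *
def S(t): s=get_state(); d=np.array(s['position'])-.019*zax(rv)-O; print(t,np.round([d@u*1e3,d@n*1e3,d[2]*1e3],1),s['contact_force'],round(s['finger_gap'],3),s['clock'])
rv=list(rotv(u,35,1)); let_go()
movep(tcp(C(-.21,0,.09),rv),rv); move_l(tcp(C(-.19,0,.067),rv),.1)
print(move_l(tcp(C(-.117,0,.067),rv),.1,until_force=8)); grab(50); S('grip')
p=np.array(get_state()['position'])
print(move_l(list(p+.10*u),.1,until_force=30)); S('mid')
print(move_l(list(p+.165*u),.05,until_force=25)); S('shut')
let_go(); S('open'); p=np.array(get_state()['position'])
move_l(list(p-.1*u),.15); move_l(list(p-.16*u+.12*Zv),.2)
f=shot('top','top6.png'); g=shot('scene','scene6.png')
for c,fr in(('top',f),('scene',g)):
    for q in tip_of(c,'drawer_handle')[:1]: 
        d=atz(fr,q['centre'],.067)-O; print(c,q['score'],d@u,d@n)
E
python3 -c "
import cv2
t=cv2.imread('pics/top6.png');s=cv2.imread('pics/scene6.png')
a=cv2.resize(t[130:240,185:295],(300,300),interpolation=cv2.INTER_CUBIC)
a=cv2.copyMakeBorder(a,0,100,0,0,0)
b=cv2.resize(s[110:350,145:435],(483,400),interpolation=cv2.INTER_CUBIC)
cv2.imwrite('pics/c7.png',cv2.hconcat([a,b]))"
```

```text
False
grip [-117.1    0.1   67.1] [ 0.1012 -1.3662  2.7325] 0.121 32.775
False
mid [-16.5   0.3  67.1] [-1.3262  2.1198  0.5561] 0.125 33.925
True
shut [32.7  0.4 67. ] [-0.6645 -4.1672  3.3388] 0.122 34.9
open [33.8  1.8 66.3] [ 0.6928  0.1631 -0.5526] 1.001 35.6167
top 0.54 0.030469563820813148 0.004898298643709204
scene 0.51 0.04194132193819826 -0.006029959520571461
```

View pics/c7.png

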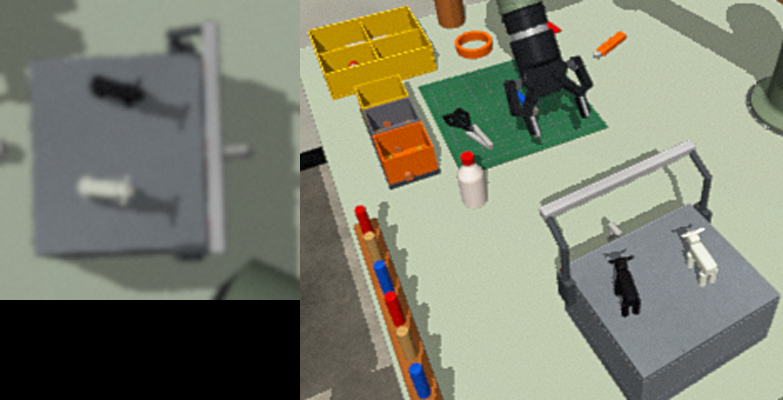

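The drawer is shut: the handle is at +33 mm as it should be, and the red front is hidden under the lamp. The bulls, glue and shears are in place, and the gripper is clear. Handing in.

```bash
python3 - <<'E'
from h import *
a=cv2.imread('pics/top0.png');m=cv2.imread('pics/top6.png')
for im in(a,m):
    b=cv2.inRange(cv2.cvtColor(im,cv2.COLOR_BGR2HSV),(105,150,80),(125,255,255));b[:,:385]=0;b[:,435:]=0;b[:190]=0;b[215:]=0
    p=cv2.findNonZero(b);print('marker blue',None if p is None else (p.mean((0,1)),len(p)))
print(get_state()['contact_force'],sign_off())
E
```

```text
marker blue (array([414.4194, 199.5699]), 93)
marker blue (array([414.0208, 199.5625]), 96)
the job is handed in; nothing more can be done
[ 0.2387 -0.3506  0.1785] None
```

The yellow knife is in the drawer's right-hand compartment, the blue cover is fully across over it, and the drawer is shut. I handed the job in at about 37 s on the robot's clock; no verdict is reported.

- **Drawer out:** I pulled it to its stop. It started about 17 mm ajar, and a second pull moved it less than 0.1 mm.
- **Knife:** I lowered it onto the compartment floor with a 3 N contact stop. The picture showed it flat, print side up, and the nose pointing to the back.
- **Cover:** I pushed it by its rib until it met its end, at -32 mm where -31.5 mm was expected.
- **Drawer shut:** I pushed it by the handle until the force rose. The handle ended at 32.7 mm, and 33 mm is what the sizes give for shut.
- **Other things:** The marker moved less than half a pixel (about 1.5 mm). The shears, glue and bulls looked undisturbed by eye.

**Failed or disagreeing checks:**
- The first pull's force stop was unclear, because a side load on the grip relaxed during the pull; that is why I pulled again.
- The fingers touched the compartment walls while releasing the knife and opened only to 0.92. The knife still lay straight afterwards.
- The last network readings of the handle were 30 and 42 mm. I trusted the arm's own reading and the contact force over those.

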